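# Load a docked bottle carrier and lift it off the shaker by its catches

## Robot

A 6-joint arm with a two-finger parallel gripper is mounted at the origin on the work surface. World frame = base frame: x ahead of the robot, y to its left, z up, the work surface at z = 0. Lengths are in m, angles in rad, forces in N, time in s.
With the tool pointing down it reaches from about 0.25 to 0.725 m from the base axis. Payload 4 kg.
Tool frame: the origin (TCP) lies midway between the tips of the shut fingers; the grasp point (between the pads) lies 19 mm behind it; z points along the fingers, y is the direction in which the jaws open and shut (so a half turn about z gives the same grasp; the last joint's range is limited). The gripper opens to 85 mm and grips with 20 to 120 N. Pads are 22 mm wide; open, the fingers measure 114 mm over their backs; the gripper's body (76 mm by 85 mm) begins 54 mm behind the grasp point. The pads swing forward as they close: fully open they stand 13 mm farther back than shut.
Start: joints at [-1.346, 0.241, 0.005, 1.335, 0, 1.571], TCP at [0.111, -0.487, 0.231] pointing down, gripper open.
Joint ranges: [-2.72, 2.72], [-1.05, 1.87], [-1.09, 1.28], [-1.99, 2.15], [-1.42, 1.44], [-3.14, 3.14]. Speed limits (rad/s): [2.79, 2.79, 3.14, 3.14, 3.14, 3.14].

## Interface

Orientations are given as a unit quaternion [x, y, z, w].
In Python, from workcell import get_obs, camera, camera_model, job_done, masks_of gives the robot as it stands.
- The arm moves only by the tool jog_arm, never from a script. Its argument "deltas" is a list that holds one entry, the list of rows, each a list of 7 numbers: the shift along the tool's x, y, z in mm, then the turn, a rotation vector about the tool's x, y, z in degrees, then the finger opening in mm, from 0 to 85.4. A call has 1 to 5 rows; each row shifts and turns the pose as measured when the row begins, along the tool's axes as they then stand; what a row does not reach is not made up. A row lasts 1/10 s, in which the tool goes at most 50 mm and 8.59 degrees, less where a joint would pass 70% of its speed; a pose out of reach is approached as far as the arm can. A call with a gripper value outside its range is refused whole. The fingers move at their own pace and stop on an object; the grip force is fixed at half the most. Time passes only in rows, so rows that do not move let the fingers close. It gives the time, the measured TCP pose, the force and the opening at its end, in the units of the state.
- get_obs(): the state, without advancing time (a new reading comes with each control period).
- camera(name): name is "scene" or "top" or "wrist"; returns the picture (480x640x3 uint8, red, green, blue); there is no depth.
- camera_model(name): a dict with "fovy" (degrees; the focal length in pixels is half the picture's height over the tangent of half this angle, whatever the lens; pixels are square), "cx", "cy" (the principal point, pixels), "k1" (the pictures are not rectified: a ray, as slopes to the right and down, at radius r is drawn at 1 + k1 r^2 times it, then the intrinsics apply), "pose" (4x4, takes a point from camera to world coordinates); the wrist camera has in their place "T_tool_cam" (4x4, takes a point from camera to tool coordinates, whose origin is the TCP and whose axes are the flange's). Camera axes: x right, y down, z forward; pixel columns grow to the right and rows downward; lengths in m; the calibration is good to about 2 mm. A picture is of the moment at which its call begins: read the wrist's pose just before it. camera_model takes no time and is no camera call.
- job_done(): hands the job in, once; it reports no verdict.
Trained networks look in the newest picture that a camera, given by its name, has taken for a name from the list of things; names that differ only in an ending like _2 or _b are one class to them, and where a whole thing is asked for, a point or a joint stands for the part that bears it (a point fixed in the world has none). Each returns a list of dicts, best first, with "conf" (0 to 1); they miss things now and then, are a little off and sometimes report something else, mostly with a low value. They report only what shows in the picture. A call takes as long as a camera call. They do not tell look-alikes from the thing itself.
- masks_of(target, camera): "pixels" (480x640 bool, what is visible of it) and "at" ([column, row] in pixels, amid what is visible of it).
The state is a dict: "clock": time; "joint_pos": joint angles; "joint_vel": joint speeds; "tau": joint torques, N m; "eef_pos": TCP position; "tool_rot": TCP orientation; "ft_force": force on the tool from outside, world axes, zero at the start; "ft_torque": the same for the moment, N m; "grip_width": finger opening in m.
Only numpy, scipy, OpenCV 4.12 (cv2) and the standard library are available. Lean on these libraries where they do the work, as an engineer would, in place of code of your own. Each camera call takes 0.05 s, during which the arm holds its last target. There are 200 camera calls.

## Task

Pack the square bottle and the round jar upright into the two empty wells of the blue carrier locked on the shaker, one in each, fully down, and let go of them. Then pinch the carrier's two orange side catches together to unlock it, lift the loaded carrier level about 10 cm straight up off the shaker, and finish while still holding it there by the pinched catches. Never tip the bottle, jar or carrier over, and leave the tip box, wash bottle and timer where they stand.

Things in the scene. Friction and masses are not known exactly. Their poses are not given: they have to be found in the camera images.
- shaker: Fixed white laboratory shaker, 150 mm (x) by 236 mm (y), with a dark steel platform whose top is 45 mm above the bench. Origin under its centre on the bench, z up, y along its length. Two steel striker posts stand on the platform at x = +-32 to +-52 mm (|y| under 18 mm), 42 mm high over the platform; their ledges hook over the carrier's catch teeth. 10 mm high locators round the carrier leave it 1.5 mm play in x and y.
- carrier: Loose blue carrier docked on the shaker's platform, same axes as the shaker at the start: 60 mm (x) by 166 mm (y), about 220 g empty. Origin at the centre of its underside, z up. Two open square wells, inner 50 by 50 mm, centred at y = +52 and -52 mm: floor 5 mm, rim 36 mm above the underside, walls 5 mm thick. Between them stands a handle spine 22 mm (x) by 32 mm (y), 90 mm high, with an upright orange catch plate on its -x and its +x side.
- handle (a point): Point on the carrier's axis half-way between the two catches, 76 mm above its underside: the height to pinch them. Axes as the carrier. The catch plates are 30 mm wide (y), reach from 14 to 92 mm above the underside; their outer faces stand at x = +-28 mm, so 56 mm across, 36 mm across when pinched fully. Fingers closing along the carrier's x fit over them from above; nothing of the shaker is above 42 mm over the carrier's underside beside them.
- well_a (a point): Centre of the floor of the well at the carrier's +y end, 5 mm above the underside.
- well_b (a point): Centre of the floor of the well at the carrier's -y end, 5 mm above the underside.
- catch_near (a joint): Catch on the carrier's -x side: 0 = sprung out (locked), 0.010 m = pushed fully in towards the spine. Its 9 mm tooth is free of the ledge from about 0.005 with the carrier centred (0.006 if it lies to that side): pinch fully before lifting. Spring 2.8 N at rest, 6.3 N fully in.
- catch_far (a joint): The same for the catch on the carrier's +x side.
- square_bottle_mid (a point): Middle of the white square bottle, 43 mm above its underside: body 46 by 46 mm with sides along the point's x and y, 68 mm high, then a round red cap 34 mm wide and 18 mm high (86 mm in all). About 110 g, z up.
- round_jar_mid (a point): Middle of the round amber jar, 43 mm above its underside: body 46 mm in diameter and 68 mm high, then a black cap 42 mm wide and 18 mm high (86 mm in all). About 110 g, z up.
- tip_box: Bystander: green box with clear lid, 75 by 110 by 57 mm high, origin under its centre.
- wash_bottle: Bystander: white wash bottle 64 mm in diameter, 190 mm high with its spout, origin under its centre.
- timer: Bystander: grey bench timer 60 by 75 by 22 mm, origin under its centre.
Things that resemble listed ones, but are neither listed nor needed, are in the scene too. What is shaped like the part that bears round_jar_mid but purple or turquoise is not meant.

How it is judged:
On the way:
1. bottle and jar stand fully down in the wells, one in each, let go, with the carrier still docked (x of square_bottle_mid in the frame of carrier between -0.006 and 0.006 m and z of square_bottle_mid in the frame of carrier between 0.042 and 0.053 m and angle between the z axis of each of square_bottle_mid, round_jar_mid and the z axis of carrier, either way round below 0.1 rad and (y of square_bottle_mid in the frame of carrier between 0.046 and 0.058 m or y of square_bottle_mid in the frame of carrier between -0.058 and -0.046 m) and x of round_jar_mid in the frame of carrier between -0.006 and 0.006 m and z of round_jar_mid in the frame of carrier between 0.042 and 0.053 m and (y of round_jar_mid in the frame of carrier between 0.046 and 0.058 m or y of round_jar_mid in the frame of carrier between -0.058 and -0.046 m) and z of carrier in the frame of shaker below 0.049 m and contact force between the fingers and square_bottle below 0.1 N and contact force between the fingers and round_jar below 0.1 N), for 0.2 s.
At the end, for the whole second after the job is handed in: Held at rest by both catches (each pinched in over 5 mm), carrier level within 0.2 rad, 60 to 160 mm above the platform, within 50 mm sideways of its place, touching nothing of the shaker; bottle and jar in a well each, within 6 mm of centre, down within 5 mm, upright in it within 0.1 rad (x of square_bottle_mid in the frame of carrier between -0.006 and 0.006 m and z of square_bottle_mid in the frame of carrier between 0.042 and 0.053 m and angle between the z axis of each of square_bottle_mid, round_jar_mid and the z axis of carrier, either way round below 0.1 rad and (y of square_bottle_mid in the frame of carrier between 0.046 and 0.058 m or y of square_bottle_mid in the frame of carrier between -0.058 and -0.046 m) and x of round_jar_mid in the frame of carrier between -0.006 and 0.006 m and z of round_jar_mid in the frame of carrier between 0.042 and 0.053 m and (y of round_jar_mid in the frame of carrier between 0.046 and 0.058 m or y of round_jar_mid in the frame of carrier between -0.058 and -0.046 m) and z of carrier in the frame of shaker between 0.105 and 0.205 m and horizontal distance between carrier and shaker below 0.05 m and angle between carrier's own z axis and vertical below 0.2 rad and value of joint each of catch_near, catch_far above 0.005 m and contact force between the fingers and carrier above 3 N and contact force between carrier and shaker below 0.1 N and linear speed of carrier below 0.02 m/s); the arm keeps its last pose, push and grip.
It fails at once if the bottle, the jar or the carrier is tipped by more than 0.6 rad (angle between any of square_bottle_mid, round_jar_mid, carrier's own z axis and vertical above 0.6 rad).
It fails at once if a bystander is moved by more than 30 mm (distance of any of tip_box, wash_bottle, timer from where it was at the start of the episode above 0.03 m).
It also fails if it takes over 67 s, if anything falls off the work surface, if the arm or the gripper's body presses on something with over 40 N, if the wrist force passes 120 N, or if a joint passes its speed limit or range.

## Working session

There is one attempt and no reset: what is moved stays moved. The work goes in short steps, Python scripts to look and compute and a tool call to move; the robot and the scene stay as the last step left them, time stands still between calls to the robot, and variables do not carry over. Pictures are saved under pics/ and viewed, about 8 in all and at most 12, crops included, and the job is handed in when it is done.

Besides the shell and the picture viewer there is one more tool, called after "Emit:" by a JSON object that holds its "name" and its "arguments". jog_arm: Moves the arm, as the interface text tells. Its arguments: {"type":"object","properties":{"deltas":{"type":"array"}},"required":["deltas"]}

```bash
ls; mkdir -p pics
python3 - <<'E'
from workcell import *
import cv2,numpy as np
ims=[camera(n) for n in("scene","top")]
cv2.imwrite("pics/st.png",cv2.resize(np.vstack(ims),None,fx=.625,fy=.625)[:,:,::-1])
cv2.imwrite("pics/top.png",ims[1][:,:,::-1])
for n in("scene","top"):
  m=camera_model(n);print(n,{k:np.round(v,4).tolist() for k,v in m.items()})
  for t in("shaker","carrier","square_bottle_mid","round_jar_mid","tip_box","wash_bottle","timer","catch_near"):
    print(t,[(round(d["conf"],2),np.round(d["at"]).tolist(),int(d["pixels"].sum())) for d in masks_of(t,n)])
print({k:np.round(v,4).tolist() for k,v in camera_model("wrist").items()})
print(get_obs())
E
```

```text
pics
scene {'fovy': 54.2436, 'cx': 310.4934, 'cy': 248.8651, 'k1': -0.0211, 'pose': [[-0.593, 0.5785, -0.5601, 1.2521], [0.8049, 0.4078, -0.4311, 0.5202], [-0.021, -0.7064, -0.7075, 0.9408], [0.0, 0.0, 0.0, 1.0]]}
shaker [(0.57, [372.0, 283.0], 3055)]
carrier [(0.62, [380.0, 263.0], 1755)]
square_bottle_mid [(0.69, [232.0, 230.0], 459)]
round_jar_mid [(0.98, [318.0, 208.0], 405), (0.83, [285.0, 208.0], 445), (0.81, [260.0, 199.0], 358)]
tip_box [(0.7, [300.0, 329.0], 1894)]
wash_bottle [(0.68, [479.0, 309.0], 1592), (0.37, [298.0, 329.0], 1932)]
timer [(0.89, [221.0, 179.0], 342)]
catch_near [(0.61, [384.0, 243.0], 127), (0.36, [475.0, 308.0], 1596)]
top {'fovy': 47.3106, 'cx': 323.3346, 'cy': 236.6842, 'k1': -0.0571, 'pose': [[0.0181, -0.9916, 0.1279, 0.3832], [-0.9998, -0.0164, 0.0139, -0.0113], [-0.0117, -0.1281, -0.9917, 1.4102], [0.0, 0.0, 0.0, 1.0]]}
shaker [(0.74, [266.0, 271.0], 3989)]
carrier [(0.7, [264.0, 254.0], 1769)]
square_bottle_mid [(0.83, [425.0, 218.0], 487)]
round_jar_mid [(0.65, [404.0, 273.0], 335), (0.6, [438.0, 281.0], 330), (0.6, [373.0, 305.0], 287)]
tip_box
[... 392 characters left out ...]
'clock': 0.9, 'joint_pos': array([-1.34599726e+00,  2.40599074e-01,  5.06187449e-03,  1.33519972e+00,
        1.89039521e-06,  1.57078462e+00]), 'joint_vel': array([-1.46674808e-03,  1.26899637e-03,  9.87793268e-05, -1.28896276e-03,
       -1.67776978e-03, -1.22312998e-03]), 'tau': array([-5.72944913e-06, -3.72193801e+01,  2.52694237e+01,  9.01350959e-04,
       -2.53264225e-04,  7.15017059e-07]), 'eef_pos': array([ 0.11146245, -0.4874484 ,  0.23133059]), 'tool_rot': array([9.93689163e-01, 1.12168831e-01, 4.27063761e-06, 2.94095644e-05]), 'ft_force': array([-0.32273333,  0.66091358, -0.23860841]), 'ft_torque': array([ 0.0265545 ,  0.0034661 , -0.04525178]), 'grip_width': 0.08534672651152951}
```

View pics/top.png

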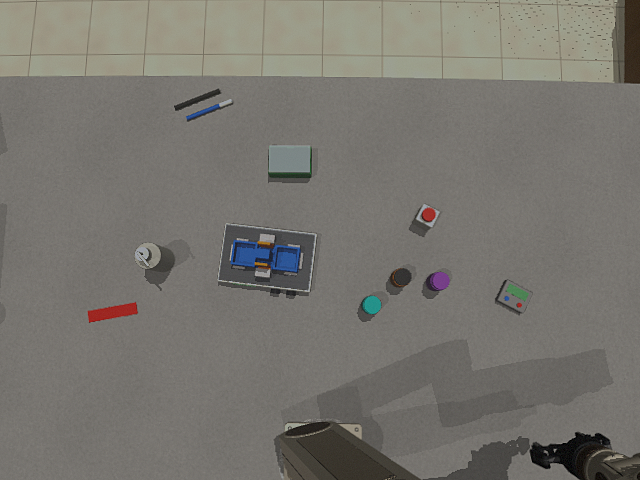

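```bash
cat > h.py <<'E'
import numpy as np,cv2
from workcell import *
from scipy.spatial.transform import Rotation as R
def cam(n,obs=None):
    m=camera_model(n)
    if n!="wrist": return m,np.array(m["pose"])
    o=obs or get_obs();T=np.eye(4);T[:3,:3]=R.from_quat(o["tool_rot"]).as_matrix();T[:3,3]=o["eef_pos"]
    return m,T@np.array(m["T_tool_cam"])
def rays(m,P,uv):
    f=240/np.tan(np.radians(m["fovy"])/2)
    d=(np.atleast_2d(uv)-[m["cx"],m["cy"]])/f
    s=d.copy()
    for _ in range(10): s=d/(1+m["k1"]*(s**2).sum(1,keepdims=True))
    return np.c_[s,np.ones(len(s))]@P[:3,:3].T
def toz(m,P,uv,z):
    r=rays(m,P,uv);return P[:3,3]+r*((z-P[2,3])/r[:,2:])
def proj(m,P,X):
    X=(np.atleast_2d(X)-P[:3,3])@P[:3,:3];s=X[:,:2]/X[:,2:]
    f=240/np.tan(np.radians(m["fovy"])/2)
    return s*(1+m["k1"]*(s**2).sum(1,keepdims=True))*f+[m["cx"],m["cy"]]
E
python3 - <<'E'
from h import *
m,P=cam("top")
for n,u,z in [("sq",(425,218),.06),("j1",(404,273),.06),("j2",(438,281),.06),("j3",(373,305),.06),("car",(264,254),.1),("shk",(266,271),.04),("tip",(291,161),.05),("wash",(149,257),.1),("timer",(512,298),.02)]: print(n,toz(m,P,u,z).round(3))
E
```

```text
sq [[ 0.608 -0.245  0.06 ]]
j1 [[ 0.47  -0.193  0.06 ]]
j2 [[ 0.452 -0.276  0.06 ]]
j3 [[ 0.391 -0.117  0.06 ]]
car [[0.508 0.149 0.1  ]]
shk [[0.471 0.15  0.04 ]]
tip [[0.752 0.094 0.05 ]]
wash [[0.496 0.429 0.1  ]]
timer [[ 0.414 -0.472  0.02 ]]
```

The top view shows the shaker with the carrier around (266,258), the square bottle's red cap at (428,215) and the amber jar's black cap at (401,277). The purple look-alike is at (438,281) and the turquoise one at (372,305). I'll move to a wrist view over the bottle and jar.

```bash
cat >> h.py <<'E'
def plan(x,y,z,psi,grip,step=48,ang=8.5,start=None):
    """rows from measured pose to TCP (x,y,z), tool down, tool x at angle psi(deg)"""
    o=get_obs();p=np.array(o["eef_pos"]) if start is None else np.array(start[0]);r=R.from_quat(o["tool_rot"]) if start is None else start[1]
    tgt=R.from_euler("z",psi,degrees=True)*R.from_euler("x",180,degrees=True);g=np.array([x,y,z])
    n=int(max(np.ceil(np.linalg.norm(g-p)*1e3/step),np.ceil(np.degrees((r.inv()*tgt).magnitude())/ang),1))
    rows=[]
    for i in range(n):
        d=r.inv().apply((g-p)/(n-i))*1e3;w=np.degrees((r.inv()*tgt).as_rotvec())/(n-i)
        d=d.round(1);w=w.round(1);p=p+r.apply(d)/1e3;r=r*R.from_rotvec(w,degrees=True)
        rows.append([float(v) for v in d]+[float(v) for v in w]+[grip])
    for i in range(0,n,5): print([rows[i:i+5]])
    return p,r
E
python3 - <<'E'
from h import *
m,P=cam("top")
print("sq",toz(m,P,(428,214.5),.086),"jar",toz(m,P,(401,277),.086))
c=toz(m,P,[(225,224),(316,234),(310,292),(219,283)],.045);print(c.round(3),c.mean(0))
plan(.52,-.20,.30,60,85)
E
```

```text
sq [[ 0.61296709 -0.24811     0.086     ]] jar [[ 0.45893707 -0.18193151  0.086     ]]
[[0.587 0.257 0.045]
 [0.566 0.026 0.045]
 [0.42  0.038 0.045]
 [0.438 0.266 0.045]] [0.5029284  0.14709892 0.045     ]
[[[42.0, -17.2, -6.2, 0.0, 0.0, -4.3, 85], [43.2, -14.0, -6.2, 0.0, 0.0, -4.3, 85], [44.1, -10.7, -6.3, 0.0, 0.0, -4.3, 85], [44.8, -7.4, -6.2, 0.0, 0.0, -4.3, 85], [45.2, -4.0, -6.3, 0.0, 0.0, -4.3, 85]]]
[[[45.4, -0.6, -6.2, 0.0, 0.0, -4.3, 85], [45.3, 2.8, -6.3, 0.0, 0.0, -4.3, 85], [45.0, 6.2, -6.2, 0.0, 0.0, -4.3, 85], [44.4, 9.6, -6.3, 0.0, 0.0, -4.2, 85], [43.6, 12.8, -6.2, 0.0, 0.0, -4.3, 85]]]
[[[42.6, 16.1, -6.3, 0.0, 0.0, -4.2, 85]]]
```

Emit:
{"name": "jog_arm", "arguments": {"deltas": [[[42,-17,-6,0,0,-4.3,85],[43,-14,-6,0,0,-4.3,85],[44,-11,-6,0,0,-4.3,85],[45,-7,-6,0,0,-4.3,85],[45,-4,-6,0,0,-4.3,85]]]}}

```text
clock: 1.4
eef_pos: [0.2978, -0.3566, 0.2609]
tool_rot: [0.955, 0.296, -0.0, 0.0]
ft_force: [0.1, -0.0, -1.1]
grip_width: 0.0852
```

Emit:
{"name": "jog_arm", "arguments": {"deltas": [[[45,-1,-6,0,0,-4.3,85],[45,3,-6,0,0,-4.3,85],[45,6,-6,0,0,-4.3,85],[44,10,-6,0,0,-4.3,85],[44,13,-6,0,0,-4.3,85]]]}}

```text
clock: 1.9
eef_pos: [0.4891, -0.2186, 0.2931]
tool_rot: [0.88, 0.475, -0.0, 0.002]
ft_force: [-0.3, -0.5, -0.3]
grip_width: 0.085
```

Emit:
{"name": "jog_arm", "arguments": {"deltas": [[[43,16,-6,0,0,-4,85],[0,0,0,0,0,0,85],[0,0,0,0,0,0,85]]]}}

```text
clock: 2.2
eef_pos: [0.5321, -0.1856, 0.2987]
tool_rot: [0.859, 0.511, 0.001, 0.002]
ft_force: [0.0, -0.7, -0.3]
grip_width: 0.0847
```

```bash
cat > look.py <<'E'
from h import *
import sys
o=get_obs();im=camera("wrist");cv2.imwrite(f"pics/{sys.argv[1]}.png",im[:,:,::-1]);np.save("o.npy",o,allow_pickle=True)
m,P=cam("wrist",o);print(o["clock"],o["eef_pos"].round(4),o["ft_force"].round(1))
for t in sys.argv[2:]:
  for d in masks_of(t,"wrist"): print(t,round(d["conf"],2),np.round(d["at"]).tolist(),int(d["pixels"].sum()),toz(m,P,d["at"],.06).round(3))
E
python3 look.py w1 square_bottle_mid round_jar_mid
```

```text
2.2 [ 0.5321 -0.1856  0.2987] [ 0.  -0.7 -0.3]
square_bottle_mid 0.62 [408.0, 212.0] 2686 [[ 0.613 -0.244  0.06 ]]
round_jar_mid 0.97 [298.0, 298.0] 2132 [[ 0.458 -0.276  0.06 ]]
round_jar_mid 0.96 [260.0, 229.0] 1996 [[ 0.463 -0.184  0.06 ]]
round_jar_mid 0.8 [170.0, 200.0] 2616 [[ 0.396 -0.111  0.06 ]]
```

View pics/w1.png

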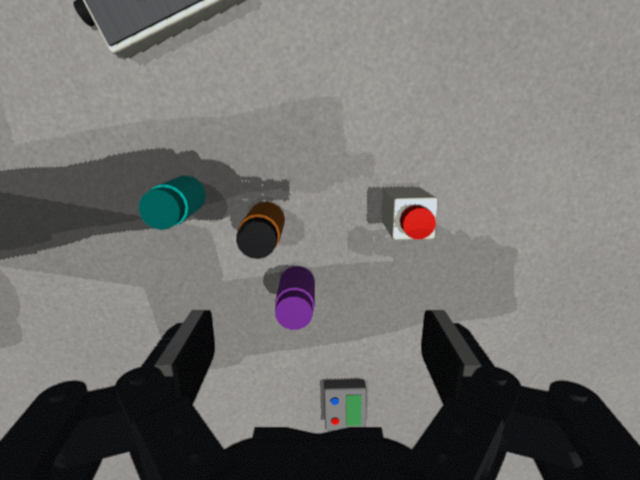

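The wrist view shows the bottle's cap at (418,222) and its white shoulder corners at about (393,199), (437,197), (437,238) and (393,241). The jar's black cap is at (257,238).

```bash
cat >> h.py <<'E'
def fitmask(uvs,n,o,z): pass
E
python3 - <<'E'
from h import *
o=np.load("o.npy",allow_pickle=True).item();m,P=cam("wrist",o)
print("psi",np.degrees(R.from_quat(o["tool_rot"]).as_euler("ZYX"))[0])
im=cv2.imread("pics/w1.png")
hsv=cv2.cvtColor(im,cv2.COLOR_BGR2HSV)
w=((hsv[:,:,1]<40)&(hsv[:,:,2]>205)).astype(np.uint8); w[:,:350]=0;w[:150]=0;w[260:]=0;w[:,470:]=0
red=((hsv[:,:,1]>180)&(hsv[:,:,2]>120)&((hsv[:,:,0]<8)|(hsv[:,:,0]>172))).astype(np.uint8);red[300:]=0
print(w.sum(),red.sum())
ys,xs=np.nonzero(w|red);h=cv2.convexHull(np.c_[xs,ys].astype(np.float32))[:,0]
ys,xs=np.nonzero(w);hw=cv2.convexHull(np.c_[xs,ys].astype(np.float32))[:,0]
X=toz(m,P,hw,.068)[:,:2]*1000
r=cv2.minAreaRect(X.astype(np.float32));print("white top rect",r)
ys,xs=np.nonzero(red);print("redcap",toz(m,P,[(xs.mean(),ys.mean())],.084),xs.mean(),ys.mean())
bl=(hsv[:,:,2]<60).astype(np.uint8);bl[:200]=0;bl[262:]=0;bl[:,:225]=0;bl[:,282:]=0
c=max(cv2.findContours(bl,0,1)[0],key=cv2.contourArea);e=cv2.fitEllipse(c);print(e,toz(m,P,e[0],.086))
print("jar",toz(m,P,(257,238),.086))
E
```

```text
psi 61.51527605934533
394 766
white top rect ((614.6980590820312, -250.56634521484375), (42.125831604003906, 42.674808502197266), 63.06343078613281)
redcap [[ 0.61456334 -0.25091872  0.084     ]] 418.5966057441253 222.95039164490862
((256.6756896972656, 237.3161163330078), (38.77263641357422, 40.15894317626953), 38.666622161865234) [[ 0.46291651 -0.18492846  0.086     ]]
jar [[ 0.46282327 -0.18571283  0.086     ]]
```

Run:
```python
from h import *
s=plan(.6146,-.2507,.12,63,85)
```

```text
[[[-3.1, 20.7, 35.9, 0.0, 0.0, -0.3, 85], [-3.2, 20.7, 35.9, 0.1, 0.0, -0.3, 85], [-3.4, 20.7, 35.8, 0.0, 0.0, -0.4, 85], [-3.5, 20.6, 35.8, 0.1, 0.0, -0.3, 85], [-3.6, 20.7, 35.8, 0.0, 0.0, -0.4, 85]]]
```

Emit:
{"name": "jog_arm", "arguments": {"deltas": [[[-3,21,36,0,0,-0.3,85],[-3,21,36,0,0,-0.3,85],[-3,21,36,0,0,-0.4,85],[-4,21,36,0,0,-0.3,85],[-4,21,36,0,0,-0.4,85]]]}}

```text
clock: 2.85
eef_pos: [0.6167, -0.2621, 0.1265]
tool_rot: [0.855, 0.518, 0.006, 0.01]
ft_force: [0.2, -0.1, 0.7]
grip_width: 0.0852
```

Emit:
{"name": "jog_arm", "arguments": {"deltas": [[[0,0,0,0,0,0,85]]]}}

```text
clock: 2.95
eef_pos: [0.6128, -0.2637, 0.1184]
tool_rot: [0.856, 0.516, 0.002, 0.005]
ft_force: [-1.5, 0.5, -1.0]
grip_width: 0.0852
```

```bash
python3 look.py w2 square_bottle_mid
python3 - <<'E'
from h import *
o=np.load("o.npy",allow_pickle=True).item();m,P=cam("wrist",o)
im=cv2.imread("pics/w2.png");hsv=cv2.cvtColor(im,cv2.COLOR_BGR2HSV)
red=((hsv[:,:,1]>180)&(hsv[:,:,2]>120)&((hsv[:,:,0]<8)|(hsv[:,:,0]>172))).astype(np.uint8)
ys,xs=np.nonzero(red);print(xs.mean(),ys.mean(),len(xs),toz(m,P,[(xs.mean(),ys.mean())],.084))
plan(.6146,-.2507,.032,63,85)
E
```

```text
2.95 [ 0.6128 -0.2637  0.1184] [-1.5  0.5 -1. ]
square_bottle_mid 0.88 [307.0, 238.0] 7777 [[ 0.616 -0.247  0.06 ]]
309.7743445692884 246.69288389513108 1068 [[ 0.61876374 -0.24461011  0.084     ]]
[[[5.6, -3.8, 46.5, 0.5, 0.0, -0.4, 85], [5.7, -3.4, 46.5, 0.6, 0.0, -0.4, 85]]]
```

View pics/w2.png

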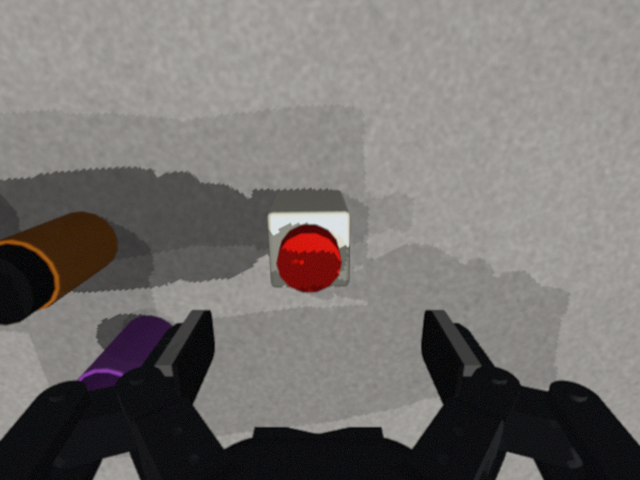

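The cap is centred at about (310,258), half in shadow, so the red mask is biased. I'll recompute from the circle.

Run:
```python
from h import *
o=np.load("o.npy",allow_pickle=True).item();m,P=cam("wrist",o)
im=cv2.imread("pics/w2.png");hsv=cv2.cvtColor(im,cv2.COLOR_BGR2HSV)
red=((hsv[:,:,1]>150)&(hsv[:,:,2]>60)&((hsv[:,:,0]<8)|(hsv[:,:,0]>172))).astype(np.uint8)
ys,xs=np.nonzero(red);print(xs.min(),xs.max(),ys.min(),ys.max())
print(toz(m,P,[(309.5,258.5)],.086),toz(m,P,[(269,285),(349,286),(269,213),(349,212)],.068))
plan(.6155,-.2495,.033,63,85,step=30)
```

```text
277 340 225 291
[[ 0.61595877 -0.24957433  0.086     ]] [[ 0.58409973 -0.25903734  0.068     ]
 [ 0.62463409 -0.28145056  0.068     ]
 [ 0.60566095 -0.22206895  0.068     ]
 [ 0.64416742 -0.24192668  0.068     ]]
[[[3.2, -1.9, 23.0, 0.3, 0.0, -0.2, 85], [3.2, -1.7, 23.0, 0.3, 0.0, -0.2, 85], [3.2, -1.6, 23.0, 0.2, 0.0, -0.2, 85], [3.2, -1.5, 23.0, 0.3, 0.0, -0.2, 85]]]
```

Emit:
{"name": "jog_arm", "arguments": {"deltas": [[[6,-3,20,0.4,0,-0.3,85],[5,-3,22,0.4,0,-0.3,85],[2,-1,22,0.3,0,-0.2,85],[0,0,21,0,0,0,85],[0,0,0,0,0,0,85]]]}}

```text
clock: 3.55
eef_pos: [0.6194, -0.2533, 0.057]
tool_rot: [0.854, 0.521, 0.008, 0.01]
ft_force: [-1.2, 0.5, -0.6]
grip_width: 0.0849
```

Run:
```python
from h import *
print(get_obs()["eef_pos"]);plan(.6152,-.2500,.033,63,0,step=30)
```

```text
[ 0.61935302 -0.25327309  0.05700306]
[[[0.9, -5.8, 23.9, 1.4, -0.2, -0.2, 0]]]
```

Emit:
{"name": "jog_arm", "arguments": {"deltas": [[[0,-4,12,0.8,0,-0.1,85],[0,-2,12,0.5,0,-0.1,85],[0,0,4,0.2,0,0,85],[0,0,0,0,0,0,85]]]}}

```text
clock: 3.95
eef_pos: [0.6174, -0.2524, 0.0363]
tool_rot: [0.853, 0.522, 0.004, 0.003]
ft_force: [0.0, -0.1, 0.3]
grip_width: 0.0853
```

Run:
```python
from h import *
print(get_obs()["eef_pos"]);plan(.6152,-.2500,.033,63,0,step=30)
```

```text
[ 0.61737269 -0.25244762  0.03625092]
[[[1.2, -3.1, 3.2, 0.5, -0.2, -0.1, 0]]]
```

Emit:
{"name": "jog_arm", "arguments": {"deltas": [[[-1,-4,4,0.5,-0.2,0,85],[0,-1,1,0,0,0,85],[0,0,0,0,0,0,85]]]}}

```text
clock: 4.25
eef_pos: [0.6127, -0.2513, 0.0316]
tool_rot: [0.853, 0.522, 0.0, 0.0]
ft_force: [1.2, 0.2, -0.8]
grip_width: 0.0848
```

Emit:
{"name": "jog_arm", "arguments": {"deltas": [[[0,0,0,0,0,0,20],[0,0,0,0,0,0,20],[0,0,0,0,0,0,20],[0,0,0,0,0,0,20],[0,0,0,0,0,0,20]]]}}

```text
clock: 4.75
eef_pos: [0.6132, -0.2514, 0.0321]
tool_rot: [0.853, 0.522, 0.001, 0.001]
ft_force: [-0.6, -0.5, 0.1]
grip_width: 0.0453
```

Emit:
{"name": "jog_arm", "arguments": {"deltas": [[[0,0,0,0,0,0,20],[0,0,-15,0,0,0,20],[0,0,-20,0,0,0,20],[0,0,0,0,0,0,20]]]}}

```text
clock: 5.15
eef_pos: [0.6118, -0.2508, 0.0659]
tool_rot: [0.853, 0.522, -0.001, -0.001]
ft_force: [0.4, -0.7, -0.5]
grip_width: 0.0454
```

```bash
python3 look.py w3 square_bottle_mid
python3 - <<'E'
from h import *
o=np.load("o.npy",allow_pickle=True).item();m,P=cam("wrist",o)
print("psi",np.degrees(R.from_quat(o["tool_rot"]).as_euler("ZYX")),o["grip_width"])
plan(.52,.02,.26,85,20)
E
```

```text
5.15 [ 0.6118 -0.2508  0.0659] [ 0.4 -0.7 -0.5]
square_bottle_mid 0.9 [318.0, 336.0] 22276 [[ 0.606 -0.264  0.06 ]]
psi [ 6.29115671e+01  4.57385228e-03 -1.79892752e+02] 0.04536859705981893
[[[24.9, -25.5, -24.5, -0.0, -0.0, -2.8, 20], [26.1, -24.3, -24.5, -0.1, -0.0, -2.8, 20], [27.3, -23.0, -24.5, -0.0, -0.0, -2.7, 20], [28.4, -21.6, -24.5, -0.1, -0.0, -2.8, 20], [29.4, -20.2, -24.5, -0.0, -0.0, -2.7, 20]]]
[[[30.3, -18.8, -24.6, -0.1, -0.0, -2.8, 20], [31.1, -17.2, -24.6, -0.0, -0.0, -2.7, 20], [32.0, -15.8, -24.5, -0.1, -0.0, -2.8, 20]]]
```

View pics/w3.png

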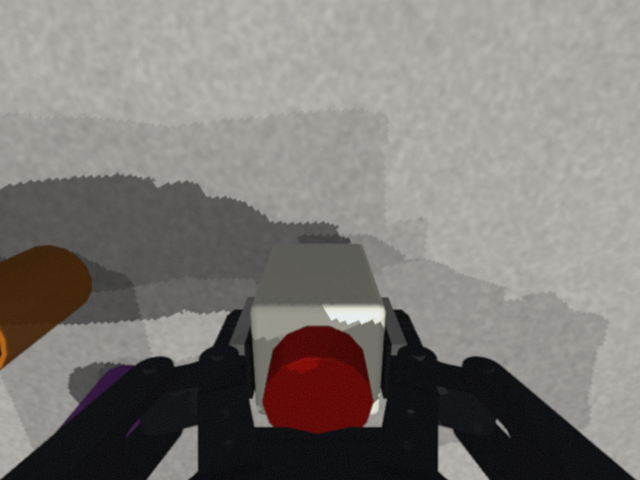

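The bottle is held squarely between the pads. Its front shoulder edge runs at row ~305, cols 250–385, so I can get the offset in the hand from that.

Run:
```python
from h import *
o=np.load("o.npy",allow_pickle=True).item();m,P=cam("wrist",o);r=R.from_quat(o["tool_rot"])
for uv,z in [((250,305),.102),((385,305),.102),((318,243),.034),((318,433),.12),((264,380),.12),((373,380),.12)]:
  print(uv,(r.inv().apply(toz(m,P,uv,z)-o["eef_pos"])*1e3).round(1))
```

```text
(250, 305) [[ 24.1 -22.  -36.1]]
(385, 305) [[ 24.1  21.9 -36.1]]
(318, 243) [[22.5  0.2 31.9]]
(318, 433) [[-10.4   0.1 -54.1]]
(264, 380) [[  9.3 -15.6 -54.1]]
(373, 380) [[  9.4  16.1 -54.1]]
```

Emit:
{"name": "jog_arm", "arguments": {"deltas": [[[10,-10,-40,0,0,0,20],[18,-18,-40,0,0,-2,20],[27,-23,-40,0,0,-3,20],[30,-22,-30,0,0,-4,20],[30,-20,-20,0,0,-4,20]]]}}

```text
clock: 5.75
eef_pos: [0.5655, -0.1083, 0.2237]
tool_rot: [0.789, 0.615, -0.008, -0.012]
ft_force: [-0.0, 0.5, -1.5]
grip_width: 0.0454
```

Emit:
{"name": "jog_arm", "arguments": {"deltas": [[[30,-18,-10,0,0,-3,20],[30,-15,0,0,0,-3,20],[25,-10,0,0,0,-3,20],[15,-5,0,0,0,0,20],[0,0,0,0,0,0,20]]]}}

```text
clock: 6.25
eef_pos: [0.5335, 0.0073, 0.2351]
tool_rot: [0.733, 0.68, -0.007, -0.014]
ft_force: [-0.3, -0.6, -0.5]
grip_width: 0.0456
```

```bash
python3 look.py w4 carrier shaker
python3 - <<'E'
from h import *
o=np.load("o.npy",allow_pickle=True).item();m,P=cam("wrist",o)
print("psi",np.degrees(R.from_quat(o["tool_rot"]).as_euler("ZYX")),o["grip_width"])
E
```

```text
6.25 [0.5335 0.0073 0.2351] [-0.3 -0.6 -0.5]
carrier 0.59 [270.0, 69.0] 13717 [[0.5   0.132 0.06 ]]
shaker 0.88 [316.0, 109.0] 19069 [[0.535 0.099 0.06 ]]
psi [  85.65941578   -0.49205457 -178.34070482] 0.04555424813126189
```

View pics/w4.png

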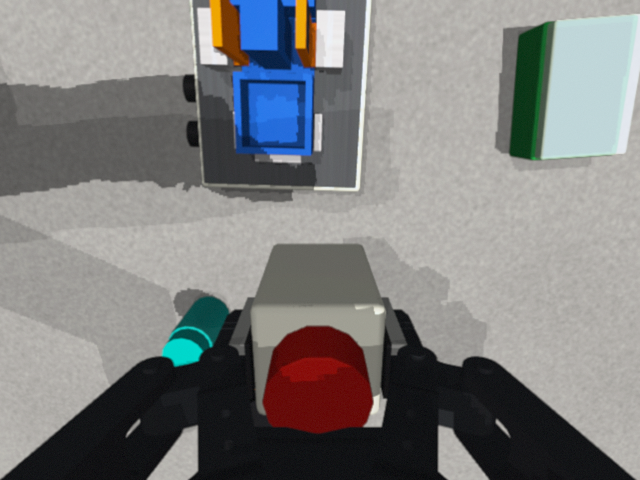

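The bottle is level in hand, and well_b is visible around (275,115). I'll zoom in for the rim corners.

Run:
```python
import cv2
im=cv2.imread("pics/w4.png")[0:200,180:380]
cv2.imwrite("pics/w4c.png",cv2.resize(im,None,fx=3,fy=3,interpolation=cv2.INTER_CUBIC))
```

```text
(no output)
```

View pics/w4c.png

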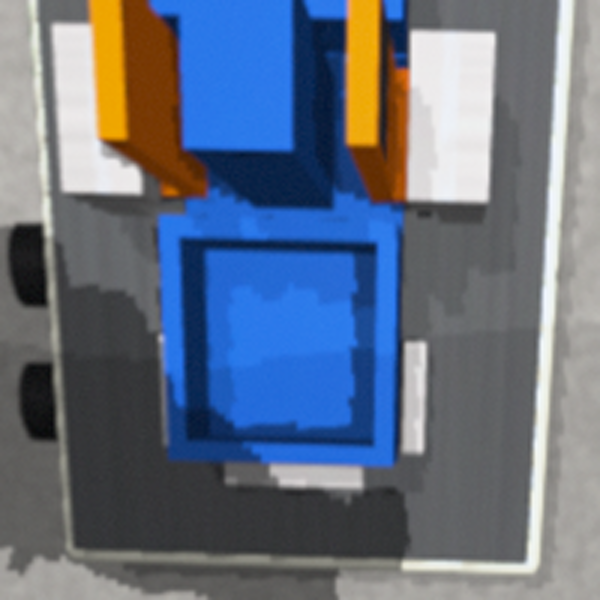

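Inner rim corners (crop pixels): (181,240), (377,242), (375,441), (187,438). Outer near corners: (170,459), (393,466).

Run:
```python
from h import *
o=np.load("o.npy",allow_pickle=True).item();m,P=cam("wrist",o)
f=lambda L,z: toz(m,P,np.array(L)/3+[180,0],z)
a=f([(181,240),(377,242),(375,441),(187,438)],.081);print(a.round(4),a.mean(0))
b=f([(160,213),(402,215),(393,466),(170,459)],.081);print(b.round(4),b.mean(0))
for q in(a,b):
  for i,j in((3,0),(2,1)): d=q[j]-q[i];print("ydir",np.degrees(np.arctan2(d[1],d[0])),np.linalg.norm(d))
  for i,j in((0,1),(3,2)): d=q[j]-q[i];print("xdir",np.degrees(np.arctan2(d[1],d[0])),np.linalg.norm(d))
s=f([(183,150),(293,150)],.135);print("spine front",s,s.mean(0))
c=f([(103,138),(379,147)],.137);print("catches",c,c.mean(0))
p=f([(72,552),(533,568)],.045);print("platform near",p,p.mean(0))
```

```text
[[0.4797 0.1231 0.081 ]
 [0.5288 0.1187 0.081 ]
 [0.5242 0.0705 0.081 ]
 [0.4745 0.075  0.081 ]] [0.50180789 0.09681447 0.081     ]
[[0.4753 0.1297 0.081 ]
 [0.5356 0.1244 0.081 ]
 [0.5284 0.0637 0.081 ]
 [0.4692 0.0699 0.081 ]] [0.50211947 0.09693371 0.081     ]
ydir 83.88711888191087 0.0483835871859394
ydir 84.45477415668142 0.048432221591997913
xdir -5.126360556359083 0.0493569594218078
xdir -5.189032259827913 0.04983595382501084
ydir 84.22056893795143 0.06006749216369427
ydir 83.22985382128803 0.06109073976124614
xdir -5.056859533928824 0.06052833594457881
xdir -6.021068981876983 0.059467769487494306
spine front [[0.49406194 0.13301921 0.135     ]
 [0.5161937  0.1311883  0.135     ]] [0.50512782 0.13210375 0.135     ]
catches [[0.47876922 0.13611893 0.137     ]
 [0.53354059 0.1299589  0.137     ]] [0.50615491 0.13303891 0.137     ]
platform near [[0.42595006 0.04254017 0.045     ]
 [0.56662809 0.02749702 0.045     ]] [0.49628908 0.0350186  0.045     ]
```

Run:
```python
from h import *
plan(.502,.0965,.15,84.5,20,step=30)
```

```text
[[[17.6, -7.4, 17.4, -0.3, -0.1, 0.2, 20], [17.6, -7.5, 17.3, -0.3, -0.1, 0.2, 20], [17.7, -7.7, 17.2, -0.3, -0.1, 0.2, 20], [17.6, -7.9, 17.2, -0.4, -0.1, 0.2, 20], [17.7, -8.0, 17.1, -0.3, -0.0, 0.2, 20]]]
```

Emit:
{"name": "jog_arm", "arguments": {"deltas": [[[18,-7,8,-0.3,-0.1,0.2,20],[18,-8,15,-0.3,-0.1,0.2,20],[18,-8,20,-0.3,-0.1,0.2,20],[18,-8,20,-0.4,-0.1,0.2,20],[15,-6,14,-0.3,0,0.2,20]]]}}

```text
clock: 6.9
eef_pos: [0.5082, 0.0895, 0.1565]
tool_rot: [0.746, 0.666, 0.001, 0.003]
ft_force: [-0.4, -0.2, -1.4]
grip_width: 0.0451
```

Emit:
{"name": "jog_arm", "arguments": {"deltas": [[[0,0,0,0,0,0,20],[0,0,0,0,0,0,20]]]}}

```text
clock: 7.1
eef_pos: [0.5066, 0.0886, 0.1537]
tool_rot: [0.746, 0.666, -0.001, 0.001]
ft_force: [-0.5, -0.1, -1.1]
grip_width: 0.0453
```

Run:
```python
from h import *
print(get_obs()["eef_pos"]);plan(.502,.0965,.135,84.5,20,step=30)
```

```text
[0.50663337 0.0885698  0.15370187]
[[[7.4, -5.5, 18.7, 0.0, 0.2, -0.9, 20]]]
```

Emit:
{"name": "jog_arm", "arguments": {"deltas": [[[4,-3,9,0,0.1,-0.5,20],[4,-3,10,0,0.1,-0.5,20],[0,0,0,0,0,0,20],[0,0,0,0,0,0,20]]]}}

```text
clock: 7.5
eef_pos: [0.5036, 0.0949, 0.1344]
tool_rot: [0.741, 0.671, 0.001, 0.001]
ft_force: [-0.5, 0.5, -0.8]
grip_width: 0.045
```

```bash
python3 look.py w5
python3 - <<'E'
from h import *
plan(.502,.0965,.125,84.5,20,step=30)
E
```

```text
7.5 [0.5036 0.0949 0.1344] [-0.5  0.5 -0.8]
[[[1.4, -1.6, 9.3, 0.2, -0.0, -0.1, 20]]]
```

View pics/w5.png

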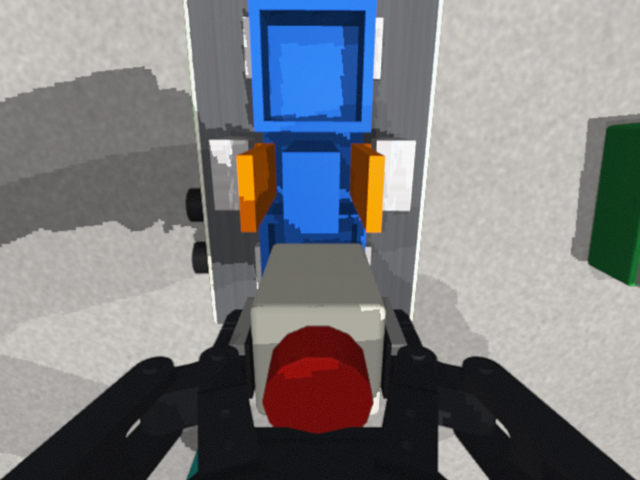

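Well_a is in view: inner rim corners (261,12), (364,12), (361,121), (266,121), and the spine top at cols 285–339, rows 152–233. I'll cross-check the carrier pose from these.

Run:
```python
from h import *
o=np.load("o.npy",allow_pickle=True).item();m,P=cam("wrist",o)
f=lambda L,z: toz(m,P,np.array(L,float),z)
a=f([(261,11),(364,11),(361,121),(267,121)],.081);print("well_a",a.mean(0),a.round(4))
s=f([(285,152),(338,152),(340,233),(285,233)],.135);print("spine",s.mean(0),s.round(4))
t=np.radians(84.5);print("b from a",a.mean(0)[:2]-.104*np.r_[np.cos(t),np.sin(t)],"b from spine",s.mean(0)[:2]-.052*np.r_[np.cos(t),np.sin(t)])
for i,j in((3,0),(2,1)):
  d=s[j]-s[i];print(np.degrees(np.arctan2(d[1],d[0])))
# overlay predicted carrier
```

```text
well_a [0.51228758 0.1998904  0.081     ] [[0.4904 0.2267 0.081 ]
 [0.5385 0.222  0.081 ]
 [0.534  0.173  0.081 ]
 [0.4863 0.1778 0.081 ]]
spine [0.50686996 0.14851544 0.135     ] [[0.4984 0.1655 0.135 ]
 [0.5183 0.1635 0.135 ]
 [0.5165 0.1314 0.135 ]
 [0.4943 0.1337 0.135 ]]
b from a [0.50231963 0.0963692 ] b from spine [0.50188598 0.09675483]
82.73101408204053
86.77000328800888
```

Emit:
{"name": "jog_arm", "arguments": {"deltas": [[[1.5,-2,4,0.2,0,-0.1,20],[0.5,-0.5,4,0,0,0,20],[0,0,2,0,0,0,20],[0,0,0,0,0,0,20]]]}}

```text
clock: 7.95
eef_pos: [0.5017, 0.0972, 0.1243]
tool_rot: [0.74, 0.672, 0.0, 0.0]
ft_force: [0.3, -0.2, -0.4]
grip_width: 0.045
```

```bash
cat > p.py <<'E'
from h import *
import sys
a=list(map(float,sys.argv[1:]));o=get_obs();print(o["clock"],o["eef_pos"].round(4),np.degrees(R.from_quat(o["tool_rot"]).as_euler("ZYX")).round(1),o["ft_force"].round(1),o["grip_width"].round(4))
plan(*a[:5],step=a[5])
E
python3 p.py .502 .0963 .1 84.5 20 30
```

```text
Traceback (most recent call last):
  File "p.py", line 3, in <module>
    a=list(map(float,sys.argv[1:]));o=get_obs();print(o["clock"],o["eef_pos"].round(4),np.degrees(R.from_quat(o["tool_rot"]).as_euler("ZYX")).round(1),o["ft_force"].round(1),o["grip_width"].round(4))
                                                                                                                                                                              ^^^^^^^^^^^^^^^^^^^^^
AttributeError: 'float' object has no attribute 'round'
```

Within 1 mm and aligned, so down into the well.

Emit:
{"name": "jog_arm", "arguments": {"deltas": [[[-0.7,0,7,0,0,0,20],[0,0,8,0,0,0,20],[0,0,8,0,0,0,20],[0,0,0,0,0,0,20]]]}}

```text
clock: 8.35
eef_pos: [0.5015, 0.0965, 0.0991]
tool_rot: [0.74, 0.672, 0.0, 0.0]
ft_force: [-0.9, 0.3, -1.4]
grip_width: 0.0453
```

```bash
sed -i 's/o\["grip_width"\].round(4)/o["grip_width"]/' p.py; python3 p.py .502 .0963 .085 84.5 20 30
```

```text
8.35 [0.5015 0.0965 0.0991] [ 84.5  -0.  180. ] [-0.9  0.3 -1.4] 0.045334523622077176
[[[-0.1, 0.6, 14.1, 0.0, -0.0, -0.0, 20.0]]]
```

Emit:
{"name": "jog_arm", "arguments": {"deltas": [[[0,0.5,7,0,0,0,20],[0,0,7,0,0,0,20],[0,0,0,0,0,0,20],[0,0,1.5,0,0,0,20],[0,0,0,0,0,0,20]]]}}

```text
clock: 8.85
eef_pos: [0.5023, 0.0965, 0.0821]
tool_rot: [0.74, 0.672, 0.0, 0.0]
ft_force: [-0.4, 0.2, -0.6]
grip_width: 0.0453
```

Emit:
{"name": "jog_arm", "arguments": {"deltas": [[[0,0,1,0,0,0,20],[0,0,0,0,0,0,20],[0,0,0,0,0,0,64],[0,0,0,0,0,0,64],[0,0,0,0,0,0,64]]]}}

```text
clock: 9.35
eef_pos: [0.5034, 0.0967, 0.083]
tool_rot: [0.74, 0.672, 0.002, 0.001]
ft_force: [0.4, -0.4, -0.1]
grip_width: 0.0637
```

Emit:
{"name": "jog_arm", "arguments": {"deltas": [[[0,0,0,0,0,0,64],[0,0,-10,0,0,0,64],[0,0,-25,0,0,0,64],[0,0,-40,0,0,0,64],[0,0,-40,0,0,0,75]]]}}

```text
clock: 9.85
eef_pos: [0.4984, 0.0957, 0.1966]
tool_rot: [0.74, 0.672, -0.004, -0.003]
ft_force: [0.7, -0.3, -0.0]
grip_width: 0.0745
```

```bash
python3 look.py w6 square_bottle_mid;python3 p.py .4628 -.185 .15 100 85 40
```

```text
9.85 [0.4984 0.0957 0.1966] [ 0.7 -0.3 -0. ]
square_bottle_mid 0.63 [325.0, 242.0] 5696 [[0.502 0.083 0.06 ]]
9.95 [0.5028 0.0966 0.2019] [ 8.450e+01 -1.000e-01  1.798e+02] [0.  0.1 0.5] 0.07486015926632879
[[[-35.5, -1.6, 6.4, 0.0, -0.0, -1.9, 85.0], [-35.5, -2.8, 6.5, 0.0, -0.0, -1.9, 85.0], [-35.3, -3.9, 6.4, 0.0, -0.0, -2.0, 85.0], [-35.2, -5.2, 6.5, 0.0, -0.0, -1.9, 85.0], [-35.0, -6.3, 6.4, 0.0, -0.0, -2.0, 85.0]]]
[[[-34.7, -7.6, 6.5, 0.1, -0.0, -1.9, 85.0], [-34.5, -8.7, 6.5, 0.0, -0.0, -2.0, 85.0], [-34.1, -9.8, 6.4, 0.1, -0.0, -1.9, 85.0]]]
```

View pics/w6.png

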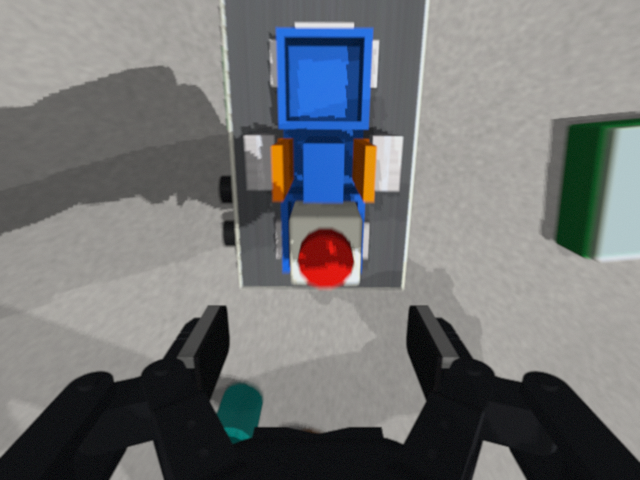

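The bottle stands upright in well_b with its cap at (326,258); well_a is empty. Next the jar, with the jaws along world x +15° to clear the look-alikes.

```bash
python3 - <<'E'
from h import *
o=np.load("o.npy",allow_pickle=True).item();m,P=cam("wrist",o)
print("expected cap px if fully down",proj(m,P,[[.502,.0967,.136]]),"if 31mm up (on rim)",proj(m,P,[[.502,.0967,.167]]))
E
python3 p.py .4628 -.185 .15 105 85 40
```

```text
expected cap px if fully down [[324.06657755 260.84724808]] if 31mm up (on rim) [[324.53071385 283.02659635]]
9.95 [0.5028 0.0966 0.2019] [ 8.450e+01 -1.000e-01  1.798e+02] [0.  0.1 0.5] 0.07486015926632879
[[[-35.5, -1.6, 6.4, 0.0, -0.0, -2.6, 85.0], [-35.4, -3.2, 6.5, 0.0, -0.0, -2.6, 85.0], [-35.2, -4.8, 6.4, 0.0, -0.0, -2.6, 85.0], [-35.0, -6.4, 6.5, 0.0, -0.0, -2.5, 85.0], [-34.7, -7.9, 6.4, 0.0, -0.0, -2.6, 85.0]]]
[[[-34.3, -9.5, 6.5, 0.1, -0.0, -2.5, 85.0], [-33.8, -11.0, 6.5, 0.0, -0.0, -2.6, 85.0], [-33.3, -12.4, 6.4, 0.1, -0.0, -2.5, 85.0]]]
```

Fully down (cap at the expected pixel within 3 px).

Emit:
{"name": "jog_arm", "arguments": {"deltas": [[[-30,-2,0,0,0,-2.6,85],[-36,-3,0,0,0,-2.6,85],[-36,-5,5,0,0,-2.6,85],[-36,-6,8,0,0,-2.6,85],[-35,-8,9,0,0,-2.6,85]]]}}

```text
clock: 10.45
eef_pos: [0.4826, -0.0775, 0.1842]
tool_rot: [0.652, 0.758, 0.006, 0.005]
ft_force: [-0.2, 0.0, -0.5]
grip_width: 0.085
```

Emit:
{"name": "jog_arm", "arguments": {"deltas": [[[-34,-9,9,0,0,-2.6,85],[-34,-11,9,0,0,-2.6,85],[-32,-12,8,0,0,-2.4,85],[0,0,0,0,0,0,85],[0,0,0,0,0,0,85]]]}}

```text
clock: 10.95
eef_pos: [0.4684, -0.19, 0.1567]
tool_rot: [0.601, 0.799, 0.005, 0.006]
ft_force: [0.1, -0.4, 0.0]
grip_width: 0.0851
```

```bash
python3 look.py w7 round_jar_mid;python3 p.py .4628 -.185 .034 105 85 25
```

```text
10.95 [ 0.4684 -0.19    0.1567] [ 0.1 -0.4  0. ]
round_jar_mid 0.93 [222.0, 92.0] 6047 [[ 0.388 -0.112  0.06 ]]
round_jar_mid 0.79 [264.0, 340.0] 5511 [[ 0.452 -0.275  0.06 ]]
round_jar_mid 0.73 [304.0, 234.0] 4963 [[ 0.459 -0.185  0.06 ]]
11.05 [ 0.4688 -0.1892  0.1569] [106.2   0.2 179.1] [-0.5  0.1  0.2] 0.08510748556148501
[[[1.2, -1.3, 24.6, 0.2, 0.0, 0.2, 85.0], [1.2, -1.2, 24.6, 0.2, 0.0, 0.3, 85.0], [1.2, -1.1, 24.5, 0.2, 0.1, 0.2, 85.0], [1.2, -1.0, 24.6, 0.1, 0.0, 0.3, 85.0], [1.1, -1.0, 24.6, 0.2, 0.1, 0.2, 85.0]]]
```

View pics/w7.png

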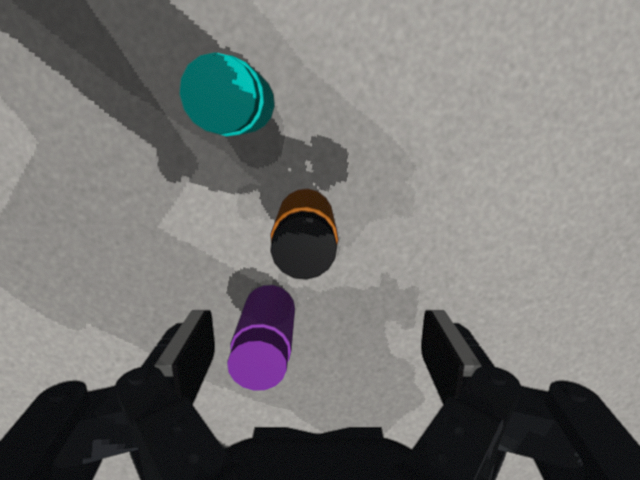

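The amber jar's cap top is centred at about (304,247), turquoise is top left and purple is below.

Run:
```python
from h import *
o=np.load("o.npy",allow_pickle=True).item();m,P=cam("wrist",o)
print(toz(m,P,[(304,247),(258,365),(221,94)],.086))
p=toz(m,P,[(304,247)],.086)[0]
plan(p[0],p[1],.033,106,85,step=25)
```

```text
[[ 0.45997784 -0.18576206  0.086     ]
 [ 0.45235202 -0.27790956  0.086     ]
 [ 0.39350224 -0.11340665  0.086     ]]
[[[1.2, -1.9, 24.8, 0.2, 0.0, 0.0, 85], [1.2, -1.8, 24.7, 0.2, 0.0, 0.1, 85], [1.2, -1.7, 24.8, 0.2, 0.1, 0.0, 85], [1.2, -1.6, 24.8, 0.1, 0.0, 0.1, 85], [1.2, -1.5, 24.7, 0.2, 0.1, 0.0, 85]]]
```

Emit:
{"name": "jog_arm", "arguments": {"deltas": [[[3,-4,15,0.3,0,0,85],[3,-3,20,0.3,0,0,85],[0,0,20,0.2,0,0,85],[0,0,10,0,0,0,85],[0,0,0,0,0,0,85]]]}}

```text
clock: 11.55
eef_pos: [0.4644, -0.1802, 0.0932]
tool_rot: [0.597, 0.803, 0.001, 0.005]
ft_force: [0.4, 0.9, 0.1]
grip_width: 0.0852
```

```bash
python3 p.py .461 -.1855 .033 106 85 25
```

```text
11.55 [ 0.4644 -0.1802  0.0932] [106.7   0.4 179.6] [0.4 0.9 0.1] 0.08517049631151417
[[[-1.2, -1.7, 20.1, 0.1, 0.1, 0.2, 85.0], [-1.3, -1.7, 20.0, 0.1, 0.1, 0.3, 85.0], [-1.3, -1.6, 20.1, 0.2, 0.2, 0.2, 85.0]]]
```

Emit:
{"name": "jog_arm", "arguments": {"deltas": [[[-2,-2,18,0.1,0.1,0.2,85],[-2,-2,20,0.1,0.1,0.2,85],[-1,-1,20,0.2,0.1,0.2,85],[0,0,2,0,0,0,85],[0,0,0,0,0,0,85]]]}}

```text
clock: 12.05
eef_pos: [0.4668, -0.1856, 0.0371]
tool_rot: [0.599, 0.801, 0.001, 0.005]
ft_force: [0.5, 0.4, -0.5]
grip_width: 0.085
```

```bash
python3 p.py .461 -.1855 .033 106 85 25
```

```text
12.05 [ 0.4668 -0.1856  0.0371] [106.4   0.4 179.6] [ 0.5  0.4 -0.5] 0.08499230089051603
[[[1.8, -5.6, 4.1, 0.4, 0.4, 0.4, 85.0]]]
```

Emit:
{"name": "jog_arm", "arguments": {"deltas": [[[1,-4,3,0.2,0.2,0.2,85],[1,-3,2,0.2,0.2,0,85],[0,0,0,0,0,0,85]]]}}

```text
clock: 12.35
eef_pos: [0.4612, -0.1859, 0.0349]
tool_rot: [0.6, 0.8, 0.001, 0.002]
ft_force: [0.3, 0.6, 0.9]
grip_width: 0.0847
```

Emit:
{"name": "jog_arm", "arguments": {"deltas": [[[0,0,0,0,0,0,20],[0,0,0,0,0,0,20],[0,0,0,0,0,0,20],[0,0,0,0,0,0,20],[0,0,0,0,0,0,20]]]}}

```text
clock: 12.85
eef_pos: [0.4619, -0.1866, 0.0366]
tool_rot: [0.6, 0.8, 0.001, 0.003]
ft_force: [-0.9, 0.1, -1.3]
grip_width: 0.0449
```

Emit:
{"name": "jog_arm", "arguments": {"deltas": [[[0,0,0,0,0,0,20],[0,0,-15,0,0,0,20],[0,0,-40,0,0,0,20],[0,0,-48,0,0,0,20],[0,0,-48,0,0,0,20]]]}}

```text
clock: 13.35
eef_pos: [0.4545, -0.1836, 0.1827]
tool_rot: [0.6, 0.8, -0.002, -0.007]
ft_force: [1.1, -0.9, -1.1]
grip_width: 0.0445
```

```bash
python3 look.py w8 round_jar_mid;python3 p.py .512 .2002 .26 84.5 20 40
```

```text
13.35 [ 0.4545 -0.1836  0.1827] [ 1.1 -0.9 -1.1]
round_jar_mid 0.9 [258.0, 114.0] 4248 [[ 0.39  -0.112  0.06 ]]
13.45 [ 0.4597 -0.1857  0.1887] [106.2  -0.  179.9] [ 1.  -0.2 -0.6] 0.04434135507693586
[[[35.6, 15.8, -7.1, 0.0, -0.0, 2.2, 20.0], [36.2, 14.4, -7.1, 0.0, -0.0, 2.2, 20.0], [36.7, 13.1, -7.1, 0.0, -0.0, 2.2, 20.0], [37.2, 11.6, -7.1, 0.0, -0.0, 2.2, 20.0], [37.6, 10.2, -7.1, 0.0, -0.0, 2.2, 20.0]]]
[[[37.9, 8.7, -7.1, 0.0, -0.0, 2.1, 20.0], [38.2, 7.4, -7.1, 0.0, -0.0, 2.2, 20.0], [38.5, 5.9, -7.1, 0.0, -0.0, 2.1, 20.0], [38.7, 4.4, -7.1, 0.0, -0.0, 2.2, 20.0], [38.8, 3.0, -7.1, 0.1, -0.0, 2.1, 20.0]]]
```

View pics/w8.png

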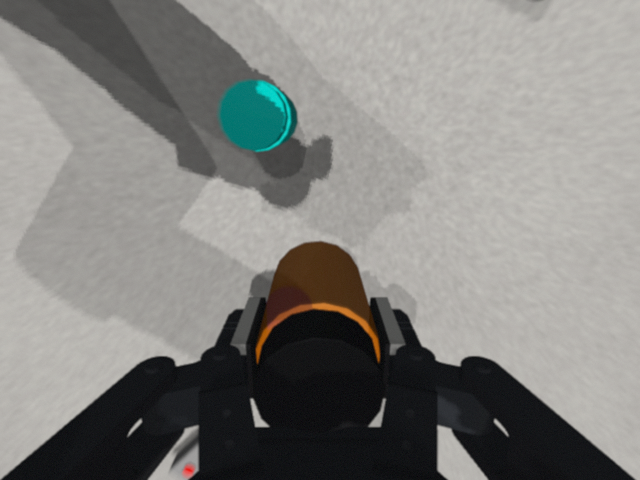

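The jar is gripped upright. Now I'll work out its in-hand offset and carry it high over the carrier to well_a.

Run:
```python
from h import *
o=np.load("o.npy",allow_pickle=True).item();m,P=cam("wrist",o);r=R.from_quat(o["tool_rot"])
T=np.array(m["T_tool_cam"])
for uv,z in [((318,304),-.0315),((318,242),.0365)]:
  print(toz(m,np.vstack([T]),[uv],z)*1e3)
```

```text
[[ 21.88606907   0.42240902 -31.5       ]]
[[21.28058467  0.57262432 36.5       ]]
```

Emit:
{"name": "jog_arm", "arguments": {"deltas": [[[25,10,-25,0,0,1.5,20],[36,14,-20,0,0,2.2,20],[37,13,-15,0,0,2.2,20],[38,12,-8,0,0,2.2,20],[38,10,-5,0,0,2.2,20]]]}}

```text
clock: 13.95
eef_pos: [0.4818, -0.0019, 0.2619]
tool_rot: [0.676, 0.736, 0.0, -0.0]
ft_force: [1.0, -0.2, -0.7]
grip_width: 0.0443
```

Emit:
{"name": "jog_arm", "arguments": {"deltas": [[[38,9,0,0,0,2.2,20],[38,7,0,0,0,2.2,20],[38,6,0,0,0,2.2,20],[36,4,0,0,0,2.2,20],[25,3,0,0,0,1.5,20]]]}}

```text
clock: 14.45
eef_pos: [0.5081, 0.1827, 0.2586]
tool_rot: [0.742, 0.671, -0.001, -0.001]
ft_force: [-0.2, -0.1, -1.6]
grip_width: 0.0442
```

Emit:
{"name": "jog_arm", "arguments": {"deltas": [[[0,0,0,0,0,0,20],[0,0,0,0,0,0,20]]]}}

```text
clock: 14.65
eef_pos: [0.5075, 0.1861, 0.2558]
tool_rot: [0.74, 0.673, -0.002, -0.002]
ft_force: [0.1, -0.4, -0.5]
grip_width: 0.0446
```

```bash
python3 p.py .512 .2002 .20 84.5 20 25
```

```text
14.65 [0.5075 0.1861 0.2558] [ 8.460e+01  1.000e-01 -1.797e+02] [ 0.1 -0.4 -0.5] 0.044564295823026435
[[[4.8, 1.2, 18.6, -0.1, 0.0, 0.0, 20.0], [4.9, 1.1, 18.6, -0.1, 0.0, 0.0, 20.0], [4.8, 1.1, 18.6, -0.1, 0.1, 0.1, 20.0]]]
```

Emit:
{"name": "jog_arm", "arguments": {"deltas": [[[7,1.2,15,-0.1,0,0,20],[7,1.2,25,-0.1,0,0,20],[3,1,25,-0.1,0,0,20],[0,0,20,0,0,0,20],[0,0,0,0,0,0,20]]]}}

```text
clock: 15.15
eef_pos: [0.5118, 0.1977, 0.1668]
tool_rot: [0.741, 0.671, -0.002, 0.001]
ft_force: [-0.8, -1.5, -1.3]
grip_width: 0.0443
```

Emit:
{"name": "jog_arm", "arguments": {"deltas": [[[0,0,0,0,0,0,20]]]}}

```text
clock: 15.25
eef_pos: [0.5117, 0.1967, 0.1669]
tool_rot: [0.742, 0.671, -0.002, 0.001]
ft_force: [-0.7, 0.3, 0.0]
grip_width: 0.0448
```

```bash
python3 p.py .512 .2013 .135 84.5 20 25
```

```text
15.25 [0.5117 0.1967 0.1669] [  84.2    0.2 -179.9] [-0.7  0.3  0. ] 0.04482200794978963
[[[2.4, -0.0, 16.0, -0.1, 0.1, -0.1, 20.0], [2.3, -0.1, 15.9, -0.0, 0.1, -0.2, 20.0]]]
```

Emit:
{"name": "jog_arm", "arguments": {"deltas": [[[4,0,12,0,0.1,-0.1,20],[2,0,15,0,0.1,-0.1,20],[0,0,10,0,0,0,20],[0,0,0,0,0,0,20]]]}}

```text
clock: 15.65
eef_pos: [0.515, 0.2024, 0.1315]
tool_rot: [0.741, 0.671, 0.003, 0.001]
ft_force: [-0.4, 0.2, -1.3]
grip_width: 0.0443
```

```bash
python3 p.py .512 .2013 .115 84.5 20 25
```

```text
15.65 [0.515  0.2024 0.1315] [ 84.3  -0.2 179.7] [-0.4  0.2 -1.3] 0.044278357605600095
[[[-1.4, -2.9, 16.5, 0.3, -0.2, -0.2, 20.0]]]
```

Emit:
{"name": "jog_arm", "arguments": {"deltas": [[[-1,-3,3,0.2,-0.1,-0.1,20],[0,-1,3,0.1,-0.1,0,20],[0,0,2,0,0,0,20],[0,0,0,0,0,0,20]]]}}

```text
clock: 16.05
eef_pos: [0.5116, 0.2022, 0.1246]
tool_rot: [0.741, 0.672, 0.001, 0.0]
ft_force: [0.1, -0.7, -0.4]
grip_width: 0.0447
```

```bash
python3 p.py .512 .2013 .10 84.5 20 25
```

```text
16.05 [0.5116 0.2022 0.1246] [ 84.4  -0.  179.9] [ 0.1 -0.7 -0.4] 0.044740206602736685
[[[-0.8, 0.5, 24.6, 0.1, -0.0, -0.1, 20.0]]]
```

Emit:
{"name": "jog_arm", "arguments": {"deltas": [[[-0.8,0.4,6,0,0,0,20],[0,0,8,0,0,0,20],[0,0,8,0,0,0,20],[0,0,0,0,0,0,20]]]}}

```text
clock: 16.45
eef_pos: [0.5123, 0.2014, 0.1011]
tool_rot: [0.741, 0.672, 0.001, 0.001]
ft_force: [0.0, -0.4, -0.2]
grip_width: 0.0444
```

```bash
python3 p.py .512 .2013 .0875 84.5 20 25
```

```text
16.45 [0.5123 0.2014 0.1011] [ 8.440e+01 -1.000e-01  1.799e+02] [ 0.  -0.4 -0.2] 0.04436120755366186
[[[-0.2, -0.3, 13.6, 0.1, -0.1, -0.1, 20.0]]]
```

Emit:
{"name": "jog_arm", "arguments": {"deltas": [[[0,0,7,0,0,0,20],[0,0,7,0,0,0,20],[0,0,0,0,0,0,20],[0,0,1,0,0,0,20],[0,0,0,0,0,0,20]]]}}

```text
clock: 16.95
eef_pos: [0.513, 0.2019, 0.0867]
tool_rot: [0.741, 0.672, 0.002, 0.001]
ft_force: [-0.1, 0.3, -0.9]
grip_width: 0.0444
```

Emit:
{"name": "jog_arm", "arguments": {"deltas": [[[0,0,1,0,0,0,20],[0,0,0,0,0,0,20],[0,0,0,0,0,0,64],[0,0,0,0,0,0,64],[0,0,0,0,0,0,64]]]}}

```text
clock: 17.45
eef_pos: [0.5133, 0.2022, 0.0859]
tool_rot: [0.741, 0.672, 0.003, 0.001]
ft_force: [-0.1, -0.9, -0.0]
grip_width: 0.0641
```

Emit:
{"name": "jog_arm", "arguments": {"deltas": [[[0,0,0,0,0,0,64],[0,0,-10,0,0,0,64],[0,0,-25,0,0,0,64],[0,0,-40,0,0,0,64],[-15,0,-40,0,0,0,85]]]}}

```text
clock: 17.95
eef_pos: [0.507, 0.1863, 0.1983]
tool_rot: [0.74, 0.673, -0.004, -0.002]
ft_force: [1.0, -0.6, 0.4]
grip_width: 0.0767
```

Emit:
{"name": "jog_arm", "arguments": {"deltas": [[[-30,0,-20,0,0,0,85],[-15,0,0,0,0,0,85],[0,0,0,0,0,0,85],[0,0,0,0,0,0,85]]]}}

```text
clock: 18.35
eef_pos: [0.5061, 0.1408, 0.227]
tool_rot: [0.74, 0.672, 0.003, 0.001]
ft_force: [0.3, 0.0, 0.2]
grip_width: 0.085
```

```bash
python3 look.py w9 ; python3 p.py .507 .1487 .19 84.5 85 25
```

```text
18.35 [0.5061 0.1408 0.227 ] [0.3 0.  0.2]
18.4 [0.5059 0.1409 0.2265] [ 8.450e+01 -1.000e-01  1.798e+02] [-0.8  0.1  0.3] 0.08490278536514508
[[[3.9, 0.1, 18.3, 0.1, -0.1, 0.0, 85.0], [3.9, 0.2, 18.2, 0.1, -0.0, 0.0, 85.0]]]
```

View pics/w9.png

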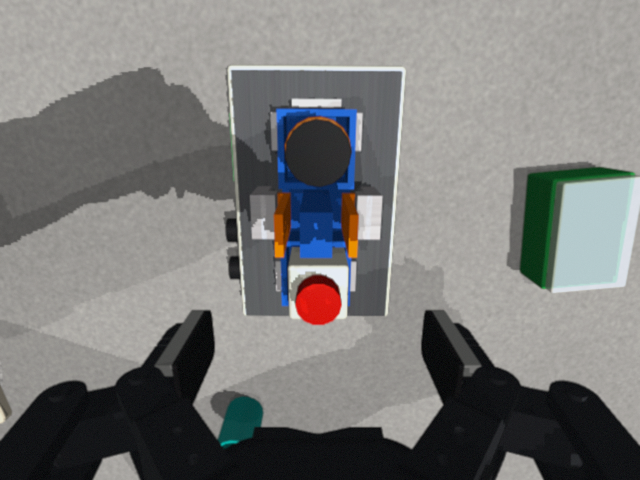

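Both are upright in their wells: jar cap at (318,152), bottle cap at (318,300), spine between catches near (316,222). I'll check against predicted pixels before descending onto the catches.

```bash
python3 - <<'E'
from h import *
o=np.load("o.npy",allow_pickle=True).item();m,P=cam("wrist",o)
print("bottle cap, jar cap expected",proj(m,P,[[.502,.0967,.136],[.512,.2002,.136],[.502,.0967,.141],[.512,.2002,.141]]).round(1))
t=np.radians(84.5);yd=np.r_[np.cos(t),np.sin(t)];xd=np.r_[yd[1],-yd[0]];c=np.r_[.507,.1486]
print("catch top outer corners expected",proj(m,P,[np.r_[c+a*xd+b*yd,.137] for a in(-.028,.028) for b in(-.015,.015)]).round(1).tolist())
E
python3 p.py .507 .1487 .15 84.5 85 25
```

```text
bottle cap, jar cap expected [[316.8 305.4]
 [316.6 156.7]
 [316.9 308.8]
 [316.6 157.5]]
catch top outer corners expected [[275.6, 257.4], [273.9, 214.4], [357.9, 257.1], [359.4, 214.2]]
18.4 [0.5059 0.1409 0.2265] [ 8.450e+01 -1.000e-01  1.798e+02] [-0.8  0.1  0.3] 0.08490278536514508
[[[1.9, 0.0, 19.1, 0.1, -0.0, 0.0, 85.0], [1.9, 0.1, 19.2, 0.0, -0.0, 0.0, 85.0], [2.0, 0.0, 19.1, 0.1, -0.1, 0.0, 85.0], [2.0, 0.1, 19.2, 0.0, -0.0, 0.0, 85.0]]]
```

Emit:
{"name": "jog_arm", "arguments": {"deltas": [[[5,0,12,0.1,0,0,85],[3,0,20,0.1,0,0,85],[0,0,25,0,0,0,85],[0,0,15,0,0,0,85],[0,0,0,0,0,0,85]]]}}

```text
clock: 18.9
eef_pos: [0.5029, 0.1535, 0.1429]
tool_rot: [0.738, 0.674, -0.004, -0.004]
ft_force: [-0.3, 0.4, -0.3]
grip_width: 0.0851
```

```bash
python3 p.py .507 .1487 .10 84.5 85 25
```

```text
18.9 [0.5029 0.1535 0.1429] [  84.8    0.  -179.4] [-0.3  0.4 -0.3] 0.08513941281237303
[[[-2.2, 2.5, 21.4, -0.3, 0.0, 0.2, 85.0], [-2.2, 2.4, 21.5, -0.3, 0.0, 0.1, 85.0]]]
```

Emit:
{"name": "jog_arm", "arguments": {"deltas": [[[-4,3,10,-0.3,0,0.2,85],[-1,2,13,-0.2,0,0.1,85],[0,0,12,0,0,0,85],[0,0,6,0,0,0,85],[0,0,0,0,0,0,85]]]}}

```text
clock: 19.4
eef_pos: [0.5048, 0.1509, 0.0963]
tool_rot: [0.739, 0.674, -0.004, -0.003]
ft_force: [0.4, 0.7, -0.4]
grip_width: 0.0855
```

```bash
python3 p.py .507 .1487 .099 84.5 85 25
```

```text
19.4 [0.5048 0.1509 0.0963] [ 8.480e+01  1.000e-01 -1.794e+02] [ 0.4  0.7 -0.4] 0.08548589466191528
[[[-2.0, 2.4, -2.7, -0.6, 0.1, 0.3, 85.0]]]
```

Emit:
{"name": "jog_arm", "arguments": {"deltas": [[[-2,3,-3,-0.5,0,0.3,85],[0,0.5,-1,-0.2,0,0,85],[0,0,0,0,0,0,70],[0,0,0,0,0,0,60]]]}}

```text
clock: 19.8
eef_pos: [0.5094, 0.1491, 0.1024]
tool_rot: [0.74, 0.672, 0.002, 0.002]
ft_force: [-3.1, 0.5, 1.1]
grip_width: 0.0601
```

```bash
python3 p.py .507 .1487 .099 84.5 20 25
```

```text
19.8 [0.5094 0.1491 0.1024] [ 84.5   0.  179.7] [-3.1  0.5  1.1] 0.06014477381258265
[[[-0.6, -2.3, 3.4, 0.3, 0.0, -0.0, 20.0]]]
```

Emit:
{"name": "jog_arm", "arguments": {"deltas": [[[-0.5,-2.5,2,0.3,0,0,62],[0,0,0,0,0,0,60],[0,0,0,0,0,0,60]]]}}

```text
clock: 20.1
eef_pos: [0.5071, 0.1488, 0.1011]
tool_rot: [0.741, 0.672, 0.001, 0.001]
ft_force: [-0.1, 0.2, 1.4]
grip_width: 0.0599
```

Emit:
{"name": "jog_arm", "arguments": {"deltas": [[[0,0,0,0,0,0,15],[0,0,0,0,0,0,15],[0,0,0,0,0,0,15],[0,0,0,0,0,0,15],[0,0,0,0,0,0,15]]]}}

```text
clock: 20.6
eef_pos: [0.5065, 0.1491, 0.1035]
tool_rot: [0.741, 0.672, 0.001, 0.0]
ft_force: [-0.2, 0.1, 1.7]
grip_width: 0.0266
```

```bash
python3 p.py .507 .1487 .15 84.5 15 25
```

```text
20.6 [0.5065 0.1491 0.1035] [ 8.440e+01 -1.000e-01  1.799e+02] [-0.2  0.1  1.7] 0.02660022029493075
[[[-0.1, 0.3, -23.2, 0.0, -0.0, -0.0, 15.0], [-0.2, 0.4, -23.3, 0.1, -0.1, -0.1, 15.0]]]
```

The opening reads 26.6 mm, below the 36 mm expected for fully pinched catches. I'll let it settle and look, wrist and scene in one picture.

Emit:
{"name": "jog_arm", "arguments": {"deltas": [[[0,0,0,0,0,0,15],[0,0,0,0,0,0,15]]]}}

```text
clock: 20.8
eef_pos: [0.5065, 0.1491, 0.1035]
tool_rot: [0.741, 0.672, 0.001, 0.0]
ft_force: [-1.2, -0.4, 2.2]
grip_width: 0.0265
```

Run:
```python
from h import *
w=camera("wrist");s=camera("scene")
S=cv2.resize(s[190:350,300:460],(400,400),interpolation=cv2.INTER_CUBIC)
t=camera("top")[200:310,205:325];Tt=cv2.resize(t,(400,367),interpolation=cv2.INTER_CUBIC)
W=cv2.resize(w[150:480,120:520],(400,330))
c=np.zeros((400,800,3),np.uint8);c[:330,:400]=W;c[:,400:]=S
cv2.imwrite("pics/f.png",c[:,:,::-1]);cv2.imwrite("pics/w10.png",w[:,:,::-1])
hsv=cv2.cvtColor(w,cv2.COLOR_RGB2HSV);o=((hsv[:,:,0]>8)&(hsv[:,:,0]<22)&(hsv[:,:,1]>180)&(hsv[:,:,2]>90))
ys,xs=np.nonzero(o);print(len(xs),xs.min() if len(xs) else 0,xs.max() if len(xs) else 0)
ob=get_obs();print(ob["grip_width"],ob["eef_pos"],ob["ft_force"])
```

```text
4239 261 377
0.026733626027574613 [0.50645414 0.14912165 0.10351119] [-1.12237176  0.68731797  2.51615007]
```

View pics/f.png

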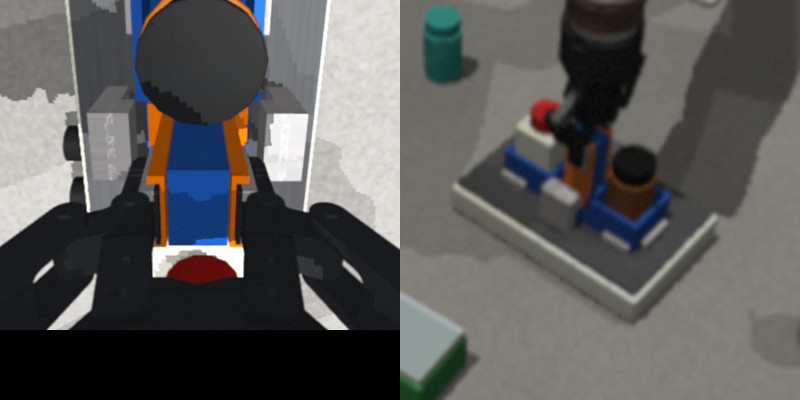

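Both orange plates are closed against the blue spine with a pad on each outer face. The opening has stopped at 26.6 mm, lower than I'd expected, but the picture shows full pinch. I'll lift slowly and watch the force.

Emit:
{"name": "jog_arm", "arguments": {"deltas": [[[0,0,-4,0,0,0,15],[0,0,-6,0,0,0,15],[0,0,-6,0,0,0,15],[0,0,0,0,0,0,15]]]}}

```text
clock: 21.35
eef_pos: [0.5048, 0.1485, 0.1178]
tool_rot: [0.741, 0.672, -0.002, -0.001]
ft_force: [0.9, 1.2, -5.5]
grip_width: 0.0267
```

```bash
python3 look.py w11
python3 - <<'E'
import cv2,numpy as np
a=cv2.imread("pics/w10.png").astype(int);b=cv2.imread("pics/w11.png").astype(int)
d=np.abs(a-b).max(2)
print("jar cap/spine region diff",d[150:430,260:380].mean(),"platform border region",d[150:300,180:230].mean(), "outside",d[0:140,20:120].mean())
g=lambda x:cv2.cvtColor(x.astype(np.uint8),6)
for n,(y0,y1,x0,x1) in {"jarcap":(160,270,250,390),"postL":(230,310,200,250)}.items():
  r=cv2.matchTemplate(g(b),g(a)[y0:y1,x0:x1],5);print(n,r.max(),np.array(cv2.minMaxLoc(r)[3])-[x0,y0])
E
```

```text
21.35 [0.5048 0.1485 0.1178] [ 0.9  1.2 -5.5]
jar cap/spine region diff 4.756309523809524 platform border region 35.2964 outside 6.3227142857142855
jarcap 0.8151934 [ 0 -1]
postL 0.9518653 [  9 -12]
```

The jar and carrier stay fixed in the wrist view while the shaker recedes, and the force matches the loaded weight (~4.3 N). I'll keep lifting.

Emit:
{"name": "jog_arm", "arguments": {"deltas": [[[0,0.5,-8,0,0,0,15],[0,0.5,-14,0,0,0,15],[0,0,-18,0,0,0,15],[0,0,-18,0,0,0,15],[0,0,-14,0,0,0,15]]]}}

```text
clock: 21.9
eef_pos: [0.5041, 0.1474, 0.1894]
tool_rot: [0.741, 0.672, -0.005, -0.002]
ft_force: [0.2, 0.6, -4.0]
grip_width: 0.0265
```

Emit:
{"name": "jog_arm", "arguments": {"deltas": [[[0,0,-8,0,0,0,15],[0,0,-4,0,0,0,15],[0,0,0,0,0,0,15],[0,0,0,0,0,0,15],[0,0,0,0,0,0,15]]]}}

```text
clock: 22.4
eef_pos: [0.5048, 0.1477, 0.2036]
tool_rot: [0.741, 0.672, -0.004, -0.001]
ft_force: [0.3, 0.9, -4.5]
grip_width: 0.0267
```

Emit:
{"name": "jog_arm", "arguments": {"deltas": [[[0,0,0,0,0,0,15],[0,0,0,0,0,0,15],[0,0,0,0,0,0,15],[0,0,0,0,0,0,15],[0,0,0,0,0,0,15]]]}}

```text
clock: 22.9
eef_pos: [0.5036, 0.1473, 0.2015]
tool_rot: [0.741, 0.672, -0.006, -0.002]
ft_force: [-0.8, 0.4, -5.2]
grip_width: 0.0262
```

```bash
python3 look.py w12 carrier round_jar_mid square_bottle_mid; python3 p.py .507 .1487 .2 84.5 15 25
python3 - <<'E'
import cv2,numpy as np
a=cv2.imread("pics/w10.png");b=cv2.imread("pics/w12.png");g=lambda x:cv2.cvtColor(x,6)
for n,(y0,y1,x0,x1) in {"jarcap":(160,270,250,390),"spine":(300,395,270,370),"bottlecap":(396,426,270,365)}.items():
  r=cv2.matchTemplate(g(b),g(a)[y0:y1,x0:x1],5);print(n,r.max(),np.array(cv2.minMaxLoc(r)[3])-[x0,y0])
E
```

```text
22.9 [0.5036 0.1473 0.2015] [-0.8  0.4 -5.2]
carrier 0.57 [316.0, 300.0] 15988 [[0.494 0.081 0.06 ]]
round_jar_mid 0.98 [320.0, 204.0] 14832 [[0.506 0.164 0.06 ]]
square_bottle_mid 0.7 [316.0, 414.0] 3032 [[ 0.482 -0.043  0.06 ]]
23.1 [0.5037 0.1474 0.2016] [  84.4    0.3 -179.3] [ 0.6 -0.1 -3.4] 0.026279564947617406
[[[1.7, 3.2, 1.6, -0.7, 0.3, -0.1, 15.0]]]
jarcap 0.5688653 [-169  -77]
spine 0.9814745 [0 0]
bottlecap 0.9912399 [0 0]
```

The carrier is held steady and level, about 10 cm up, with spine and bottle unmoved relative to the hand. Handing in.

```bash
python3 -c "
from workcell import *
print(job_done());o=get_obs();print(o['clock'],o['eef_pos'],o['grip_width'],o['ft_force'])"
```

```text
the job is handed in; nothing more can be done
None
the job is handed in; nothing more can be done
```

I packed the square bottle into the −y well and the amber jar into the +y well, and let go of both. I then pinched the two catches, lifted the loaded carrier about 10 cm straight up, and handed in while still holding it, at about 23 s. No verdict was reported.

**Last checks that agreed:**
- **Lift:** the TCP rose from 0.1035 to about 0.2016 m, staying within 4 mm sideways and less than 1° of tilt.
- **Weight:** the wrist read 3.4 to 5.2 N downward, against about 4.3 N expected for the loaded carrier.
- **Grip:** the handle spine and bottle cap did not move in the wrist picture (0 px), so the carrier was not slipping.
- **Jar:** it was still detected in the carrier, about 8 px from where I read its cap by eye before the lift.

**Checks that failed or disagreed:**
- **Finger opening:** it read about 26.5 mm on the pinched catches, where 36 mm was expected. The picture showed both plates closed against the spine and the carrier came free, so I went on. I did not find out why.
- **Jar picture match:** the before-and-after comparison of the jar cap failed (score 0.57). The jar's state after the lift therefore rests on its detection alone.
- **Well positions:** both caps appeared about 5 px (around 3 mm) from their predicted place just before the pinch. Both were shifted the same way, so I took it as a pose-reading error and did not correct for it.

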